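Centre a slotted beech blank under a stepped plunger

TASK

The thin nose of the jig's plunger hangs loosely in the slot of the beech blank. Tap the blank gently along the bed, from one end and the other as needed, until you feel that its slot is centred on the nose; then press the plunger's knob gently down until it is fully home in the slot, and let go. Never force blank and plunger against each other, and leave the other things on the bench where they are.

Things in the scene. Friction and masses are not known exactly. Their poses are not given: they have to be found in the camera images.
- jig: The jig: a dark steel bed 160 mm (its x) by 300 mm (its y), 12 mm thick, fixed to the bench; origin under its centre, on the bench top. Two aluminium rails along y (100 mm long, 10 mm wide, tops 28 mm above the bench) guide the blank by its long sides with 1 mm clearance each, so it slides only along the jig's y.
- bridge_mid (a point): Jig's middle, 91 mm above the bench. An aluminium bridge (34 mm wide along y, 52 to 64 mm above the bench, posts at jig x = +-67 mm) spans the bed along x and carries the plunger. It is locked anywhere within 16 mm of this point along y; the offset is not given and must be found by feel. In x the plunger is at this point.
- plunger (a joint): Plunger travel: 0 at the start, 0.015 m fully home (hard stop in the bridge). Straight down, about 4 N friction, stays where left, no return spring. Knob: black disc 36 mm wide, flat top 91 mm above the bench at start, 76 mm at home. It yields sideways along jig y on a stiff spring, about 6 N per mm. Its nose bends if plunger and blank press on each other with more than 20 N.
- key (a point): Point at the jig's middle, 39 mm above the bench, level with the key's step at the start (again not the true y). Key below the bridge, 12 mm thick in x: a shoulder 27 mm wide along y, its flat, unchamfered underside 3 mm above the blank; below it the nose, 8 mm wide along y, 11 mm long, hanging 8 mm into the slot. Shoulder enters only if centred within 1.5 mm along y.
- blank_mid (a point): Centre of the loose beech blank (half-way up, middle of its slot): 92 mm (x) by 160 mm (y) by 24 mm high, about 0.25 kg, lying on the bed (12 to 36 mm above the bench), axes along the jig's. Slides at 1 to 3 N. Slot through its middle: 30 mm along y, 20 mm along x, so it slides 11 mm either way from centred. Its flat ends (y = +-80 mm) stand free beyond the rails.
- washer: Loose thick steel washer blank, 24 mm across and 6 mm high, on a corner of the bed; a bystander. Origin under its centre.
- square: Aluminium square lying flat, 200 by 130 mm, at most 12 mm high; a bystander. Origin on the bench near the middle of its blade.
- dish: Round steel parts dish, 110 mm across, 24 mm high; a bystander. Origin under its centre.
- mug: White ceramic mug, 80 mm across, 95 mm high; a bystander. Origin under its centre.
- driver: Blue plastic-handled screwdriver lying on the bench; a bystander.
- offcut: Cedar offcut, 140 by 45 by 30 mm; a bystander. Origin under its centre.
- jar: Closed glass jar, 70 mm across, 90 mm high; a bystander. Origin under its centre.
Not all that is in view belongs to the job. There is more than one size of the part that bears blank_mid; the job needs the smallest.

How it is judged:
At the end, for the whole second after the job is handed in: The plunger is home (at least 13.5 of its 15 mm down), its shoulder inside the slot of the blank, which lies flat on the bed between the rails, at rest, its centre within 20 mm of the jig's middle (value of joint plunger above 0.0135 m and linear speed of blank below 0.005 m/s and height (world z) of blank_mid below 0.027 m and horizontal distance between blank_mid and jig below 0.02 m); the robot touches nothing.
It fails at once if blank and plunger press on each other with more than 20 N (contact force between plunger and blank above 20 N).
It fails at once if a bystander is pushed more than 15 mm from its place (distance of any of washer, square, dish, mug, driver, offcut, jar from where it was at the start of the episode above 0.015 m).
It also fails if it takes over 64 s, if anything falls off the work surface, if the arm or the gripper's body presses on something with over 40 N, if the wrist force passes 120 N, or if a joint passes its speed limit or range.

ROBOT

A 6-joint arm with a two-finger parallel gripper is mounted at the origin on the work surface. World frame = base frame: x ahead of the robot, y to its left, z up, the work surface at z = 0. Lengths are in m, angles in rad, forces in N, time in s.
With the tool pointing down it reaches from about 0.375 to 0.925 m from the base axis. Payload 5.7 kg.
Tool frame: the origin (TCP) lies at the very end of the fingers, on their centre line; the grasp point (between the pads) lies 19 mm behind it; z points along the fingers, y is the line along which they close (so a half turn about z gives the same grasp; the last joint's range is limited). The gripper opens to 85 mm and grips with 20 to 120 N. Pads are 22 mm wide; open, the fingers measure 114 mm over their backs; the gripper's body (76 mm by 85 mm) begins 54 mm behind the grasp point. The pads swing forward as they close: fully open they stand 13 mm farther back than shut.
Start: joints at [-1.272, 0.359, 1.51, -0, 1.272, -0.115], TCP at [0.241, -0.549, 0.231] pointing down, gripper open.
Joint ranges: [-2.97, 2.97], [-1.01, 2.36], [0.21, 2.38], [-0.96, 4.11], [0.2, 2.71], [-2.98, 2.98]. Speed limits (rad/s): [2.39, 2.39, 3.14, 3.14, 3.14, 3.14].

INTERFACE

Orientations are given as a rotation vector (axis times angle).
In Python, from bench import read_state, read_camera, hand_in, search_frame, masks_of, landmark_of gives the robot as it stands. The module is installed in compiled form; this text tells all that it offers.
- The arm moves only by the shell command python3 -m pendant 'ROWS' [FORCE]. ROWS is JSON, a list of rows, each a list of 3 entries, a list of its own where there are three numbers: the shift along the tool's x, y, z in m, then the turn, a rotation vector about the tool's x, y, z in degrees, then the opening in per cent of the stroke, from 0 (shut) to 100 (fully open). A call has exactly 5 rows; each row shifts and turns the commanded pose from where the row before left it, along the tool's axes as they then stand; what a row does not reach is not made up. A row lasts 1/10 s, in which the tool goes at most 50 mm and 8.59 degrees, less where a joint would pass 70% of its speed; a pose out of reach is approached as far as the arm can. A call is refused whole if a number of a shift passes 0.05 or a number of a turn 8.59, either way. A call with a gripper value outside its range is refused whole. The fingers move at their own pace and stop on an object; FORCE is the grip in N (left out, the last holds). Time passes only in rows, so rows that do not move let the fingers close, or fill a call up. It gives the time, the measured TCP pose, the force, the opening and the grip force at its end, in the units of the state.
- read_state(): the state, without advancing time (a new reading comes with each control period).
- read_camera(name): name is "scene" or "top" or "wrist"; returns a dict with "frame" (400x640x3 uint8, blue, green, red), "z_map" (400x640 float32, m along the optical axis (not along the pixel's ray), 0 where there is no reading), "camera_matrix" (3x3 intrinsics, pixels), "rvec" (rotation vector, rad) and "tvec" (3), from world to camera coordinates, as OpenCV has them. Camera axes: x right, y down, z forward; pixel columns grow to the right and rows downward; lengths in m; the calibration is good to about 2 mm. A picture is of the moment at which its call begins.
- hand_in(): hands the job in; it is judged then, once.
Trained networks look in a picture, given as the dict that the camera call returned (one of the last four; its "shot" number tells which), for a name from the list of things; names that differ only in an ending like _2 or _b are one class to them, and where a whole thing is asked for, a point or a joint stands for the part that bears it (a point fixed in the world has none). Each returns a list of dicts, best first, with "score" (0 to 1); they miss things now and then, are a little off and sometimes report something else, mostly with a low value. They report only what shows in the picture. A call takes as long as a camera call. They do not tell look-alikes from the thing itself.
- search_frame(picture, target): "location" ([column, row] in pixels, amid what is visible of it).
- masks_of(picture, target): "region" (400x640 bool, what is visible of it) and "location" ([column, row] in pixels, amid what is visible of it).
- landmark_of(picture, target): "location" ([column, row] in pixels: a listed point, or the origin of a listed thing).
The state is a dict: "t": time; "joint_positions": joint angles; "qvel": joint speeds; "effort": joint torques, N m; "tcp_pos": TCP position; "orientation": TCP orientation; "ft_force": force on the tool from outside, world axes, zero at the start; "torque": the same for the moment, N m; "gripper_width": finger opening in m; "finger_force": force on a finger pad.
Only numpy, scipy, OpenCV 4.12 (cv2) and the standard library are available. Lean on these libraries where they do the work, as an engineer would, in place of code of your own. Each camera call takes 0.05 s, during which the arm holds its last target. There are 200 camera calls.

## Working session

There is one attempt and no reset: what is moved stays moved. The work goes in short steps, Python scripts to look and compute and a shell command to move; the robot and the scene stay as the last step left them, time stands still between calls to the robot, and variables do not carry over. Pictures are saved under pics/ and viewed, at most 10 in all, crops included, and the job is handed in when it is done.

```bash
mkdir -p pics
cat > h.py <<'E'
import numpy as np, cv2
from bench import *
def unproj(p,uv,z=None,n=2):
    """world point at pixel from depth, or on the plane of height z"""
    R=cv2.Rodrigues(np.array(p["rvec"],float))[0];t=np.array(p["tvec"],float).ravel();K=np.array(p["camera_matrix"])
    r=np.linalg.inv(K)@[uv[0],uv[1],1]
    c=-R.T@t
    if z is None:
        u,v=int(round(uv[0])),int(round(uv[1]));w=p["z_map"][max(v-n,0):v+n+1,max(u-n,0):u+n+1];w=w[w>0]
        if len(w)==0:return None
        return R.T@(r*np.median(w)-t)
    d=R.T@r
    return c+d*(z-c[2])/d[2]
def proj(p,X):
    return cv2.projectPoints(np.array(X,float).reshape(-1,1,3),np.array(p["rvec"],float),np.array(p["tvec"],float),np.array(p["camera_matrix"]),None)[0].reshape(-1,2)
E
python3 - <<'E'
from h import *
np.set_printoptions(precision=4,suppress=True)
for c in ("top","scene"):
    p=read_camera(c);cv2.imwrite(f"pics/{c}1.png",p["frame"])
    R=cv2.Rodrigues(np.array(p["rvec"],float))[0];print(c,"cam at",-R.T@np.array(p["tvec"]).ravel())
    for n,z in (("jig",0),("bridge_mid",.091),("blank_mid",.024),("key",.039),("washer",.012),("mug",0),("jar",0),("dish",0),("square",0),("driver",.01),("offcut",0)):
        for d in landmark_of(p,n)[:3] if n!="driver" else search_frame(p,n)[:2]:
            print(c,n,round(d["score"],2),np.round(d["location"]),unproj(p,d["location"],z)[:2],unproj(p,d["location"]))
print(read_state())
E
```

```text
top cam at [ 0.4098 -0.0007  1.0711]
top jig 0.72 [350. 173.] [ 0.5892 -0.0698] [ 0.5741 -0.064   0.0902]
top bridge_mid 0.87 [351. 168.] [ 0.5889 -0.0683] [ 0.5887 -0.0682  0.092 ]
top bridge_mid 0.27 [197. 171.] [0.5707 0.3516] [0.585  0.3827 0.0042]
top blank_mid 0.85 [350. 175.] [ 0.5797 -0.0695] [ 0.5724 -0.0665  0.0688]
top blank_mid 0.69 [377. 271.] [ 0.3077 -0.1508] [ 0.3055 -0.154   0.0019]
top blank_mid 0.63 [220. 309.] [0.1922 0.2893] [0.1875 0.2957 0.0012]
top key 0.4 [197. 171.] [0.5799 0.3689] [0.5856 0.3813 0.0043]
top washer 0.41 [313. 148.] [0.6607 0.041 ] [0.6591 0.0408 0.0188]
top mug 0.74 [463. 164.] [ 0.6234 -0.4044] [ 0.6052 -0.37    0.0911]
top mug 0.73 [452. 259.] [ 0.3447 -0.3705] [ 0.3451 -0.3686  0.0056]
top jar 0.67 [168. 242.] [0.3751 0.4576] [0.3772 0.4286 0.0677]
top dish 0.65 [460. 162.] [ 0.6298 -0.3945] [ 0.6114 -0.3615  0.0896]
top dish 0.63 [455. 260.] [ 0.3423 -0.3776] [ 0.3426 -0.3758  0.0051]
top square 0.55 [197. 173.] [0.5815 0.382 ] [0.5808 0.3804 0.0044]
top driver 0.7 [489. 241.] [ 0.3993 -0.4722] [ 0.3994 -0.4673  0.0209]
top driver 0.34 [
[... 1328 characters left out ...]
re 0.37 [305. 230.] [ 0.5242 -0.068 ] [ 0.5912 -0.0708  0.0904]
scene driver 0.8 [160. 213.] [ 0.4184 -0.4816] [ 0.4114 -0.4846  0.0017]
scene offcut 0.93 [332. 312.] [ 0.7877 -0.0226] [ 0.8023 -0.0247  0.0295]
{'t': 1.2, 'joint_positions': array([-1.2721,  0.3588,  1.5104,  0.    ,  1.2725, -0.1151]), 'qvel': array([-0.0012, -0.001 , -0.    , -0.0008,  0.0011,  0.0012]), 'effort': array([  0.0008, -52.7588, -27.905 ,  -0.0003,   0.0021,  -0.    ]), 'tcp_pos': array([ 0.2412, -0.5493,  0.2312]), 'orientation': array([-3.0745, -0.6454, -0.    ]), 'ft_force': array([-0.501 , -0.6108, -0.1641]), 'torque': array([0.0077, 0.0324, 0.0003]), 'finger_force': 0.0, 'gripper_width': 0.0854739750779597}
```

View pics/top1.png

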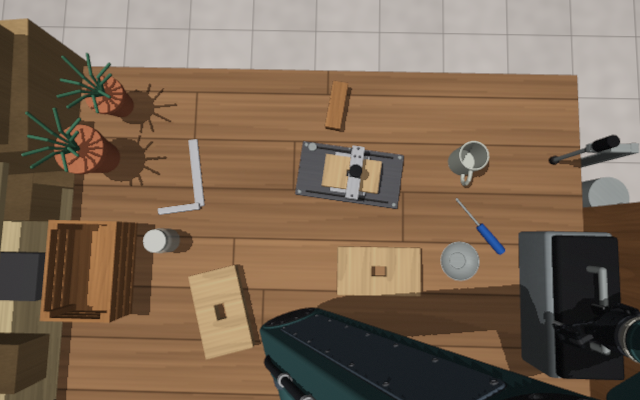

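View pics/scene1.png

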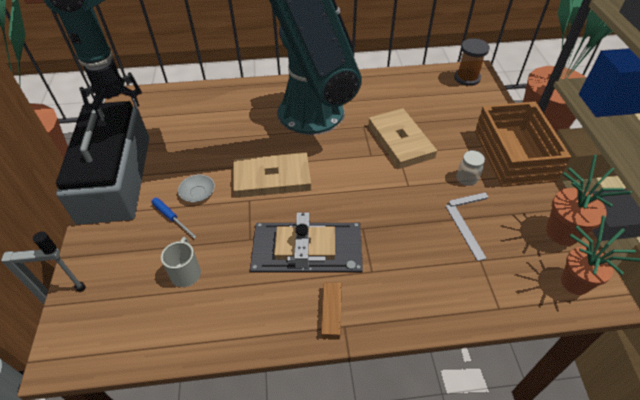

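The top view shows the jig at about (350,173) with the small blank in it, and the knob at (355,171). The washer sits on the corner at (313,147). The two bigger blanks at (379,271) and (221,311) are decoys. Next I'll fit the jig, blank and bridge from depth.

Run:
```python
from h import *
np.set_printoptions(precision=4,suppress=True)
def cloud(p):
    R=cv2.Rodrigues(np.array(p["rvec"],float))[0];t=np.array(p["tvec"],float).ravel();K=np.array(p["camera_matrix"])
    v,u=np.mgrid[:400,:640];z=p["z_map"]
    return ((np.stack([u,v,np.ones_like(u)],-1)@np.linalg.inv(K).T*z[...,None])-t)@R
for c in ("top","scene"):
    p=read_camera(c);P=cloud(p);f=p["frame"].astype(int)
    near=(np.hypot(P[...,0]-.585,P[...,1]+.068)<.2)&(p["z_map"]>0)
    hsv=cv2.cvtColor(p["frame"],cv2.COLOR_BGR2HSV)
    bed=near&(abs(P[...,2]-.012)<.009)&(hsv[...,1]<70)&(hsv[...,2]<120)
    wood=near&(abs(P[...,2]-.036)<.012)&(hsv[...,1]>60)&(hsv[...,2]>110)&(np.hypot(P[...,0]-.585,P[...,1]+.068)<.11)
    br=near&(abs(P[...,2]-.064)<.008)
    kn=near&(P[...,2]>.082)
    for n,m in (("bed",bed),("wood",wood),("bridge",br),("knob",kn)):
        k,l,s,ce=cv2.connectedComponentsWithStats(m.astype(np.uint8))
        if n in("bed","knob"): m=l==1+np.argmax(s[1:,4]) if n=="knob" else cv2.morphologyEx(m.astype(np.uint8),cv2.MORPH_OPEN,np.ones((2,2)))>0
        Q=P[m]; r=cv2.minAreaRect((Q[:,:2]*1000).astype(np.float32))
        print(c,n,len(Q),"z",np.median(Q[:,2]),"mean",Q[:,:2].mean(0),"rect",np.round(r[0],1),np.round(r[1],1),round(r[2],1))
    im=p["frame"][(130 if c=="top" else 205):(220 if c=="top" else 285),(285 if c=="top" else 240):(415 if c=="top" else 370)]
    cv2.imwrite(f"pics/{c}2.png",cv2.resize(im,None,fx=6,fy=6,interpolation=cv2.INTER_CUBIC))
```

```text
top bed 3107 z 0.013361072575547542 mean [ 0.5757 -0.0665] rect [532.5 -65.3] [300.9 258.9] 83.3
top wood 1351 z 0.03729176008770747 mean [ 0.584  -0.0674] rect [584.7 -70.7] [159.8  92.2] 83.2
top bridge 518 z 0.06535225565350622 mean [ 0.5819 -0.0773] rect [584.  -78.1] [ 34.1 148.9] 83.1
top knob 138 z 0.09215489274808172 mean [ 0.5829 -0.0778] rect [583.3 -78. ] [33.2 32.8] 0.5
scene bed 3037 z 0.011245670308733307 mean [ 0.6053 -0.0636] rect [ 909.7 -103.4] [299.5 819.6] 83.0
scene wood 1188 z 0.03531306601529231 mean [ 0.5864 -0.0661] rect [585.1 -71.2] [159.5  96.4] 83.4
scene bridge 450 z 0.06363642847927661 mean [ 0.5959 -0.0793] rect [584.1 -78. ] [ 34.2 150.6] 82.6
scene knob 134 z 0.09018378462719259 mean [ 0.5864 -0.0783] rect [585.9 -78. ] [35.1 33.7] 47.8
```

Depth fits agree between the cameras. The blank centre is at (585,-71) mm, the bridge at (584,-78) mm, and the jig yaw is -6.8°. The blank should therefore go about 7 mm towards jig -y. First I'll turn the tool to the jig axes with the fingers shut.

```bash
python3 -m pendant '[[[0,0,0],[0,0,7.6],0],[[0,0,0],[0,0,7.6],0],[[0,0,0],[0,0,7.6],0],[[0,0,0],[0,0,7.7],0],[[0,0,0],[0,0,0],0]]' 20
python3 -m pendant '[[[0.019,-0.0413,0],[0,0,0],0],[[0.019,-0.0413,0],[0,0,0],0],[[0.019,-0.0413,0],[0,0,0],0],[[0.019,-0.0413,0],[0,0,0],0],[[0.019,-0.0413,0],[0,0,0],0]]'
python3 -m pendant '[[[0.019,-0.0413,0],[0,0,0],0],[[0.019,-0.0413,0],[0,0,0],0],[[0.019,-0.0413,0],[0,0,0],0],[[0.019,-0.0413,0],[0,0,0],0],[[0.019,-0.0413,0],[0,0,0],0]]'
python3 -m pendant '[[[0.019,-0.0413,0],[0,0,0],0],[[0.019,-0.0413,0],[0,0,0],0],[[0.019,-0.0413,0],[0,0,0],0],[[0.019,-0.0413,0],[0,0,0],0],[[0.019,-0.0413,0],[0,0,0],0]]'
```

```text
t: 1.8
tcp_pos: [0.2412, -0.5493, 0.2313]
orientation: [-3.136, 0.188, 0.0]
ft_force: [-0.2, 0.1, 0.8]
gripper_width: 0.0122
finger_force: 0.0
t: 2.3
tcp_pos: [0.3607, -0.354, 0.2314]
orientation: [3.136, -0.18, 0.001]
ft_force: [0.5, -0.3, 0.4]
gripper_width: 0.0003
finger_force: 0.0
t: 2.8
tcp_pos: [0.4796, -0.16, 0.2316]
orientation: [3.136, -0.18, 0.001]
ft_force: [0.5, 0.2, 0.0]
gripper_width: -0.0006
finger_force: 0.0
t: 3.3
tcp_pos: [0.5983, 0.034, 0.2315]
orientation: [3.136, -0.179, 0.001]
ft_force: [0.4, -0.6, -0.8]
gripper_width: 0.0
finger_force: 0.0
```

```bash
cat >> h.py <<'E'
A=np.radians(-6.8);JX=np.array([np.cos(A),np.sin(A)]);JY=np.array([-np.sin(A),np.cos(A)]);B0=np.array([.585,-.071])
def rep():
    s=read_state();d=s["tcp_pos"][:2]-B0
    print("t",round(s["t"],2),"jig x,y,z mm",np.round([d@JX*1e3,d@JY*1e3,s["tcp_pos"][2]*1e3],2),"rv",np.round(s["orientation"],3),"F jig",np.round([s["ft_force"][:2]@JX,s["ft_force"][:2]@JY,s["ft_force"][2]],2))
E
python3 -c "from h import *;rep()"
```

```text
t 3.3 jig x,y,z mm [  0.8  105.79 231.46] rv [ 3.136e+00 -1.790e-01  1.000e-03] F jig [ 0.47 -0.51 -0.81]
```

```bash
python3 -m pendant '[[[0,0,0.045],[0,0,0],0],[[0,0,0.045],[0,0,0],0],[[0,0,0.045],[0,0,0],0],[[0,0,0.045],[0,0,0],0],[[0,0,0.027],[0,0,0],0]]'
python3 - <<'E'
from h import *
rep();p=read_camera("scene");q=read_camera("wrist")
a=cv2.resize(p["frame"][190:300,230:380],(600,440),interpolation=cv2.INTER_CUBIC);cv2.imwrite("pics/s3.png",a);rep()
E
```

```text
t: 3.8
tcp_pos: [0.5955, 0.0324, 0.0211]
orientation: [-3.136, 0.179, 0.006]
ft_force: [-0.6, -0.1, 0.4]
gripper_width: -0.0001
finger_force: 0.0
t 3.8 jig x,y,z mm [ -1.84 103.86  21.06] rv [-3.136  0.179  0.006] F jig [-0.59 -0.21  0.4 ]
t 3.9 jig x,y,z mm [ -3.34 103.68  20.41] rv [-3.136  0.181  0.013] F jig [-1.12 -0.19 -0.07]
```

View pics/s3.png

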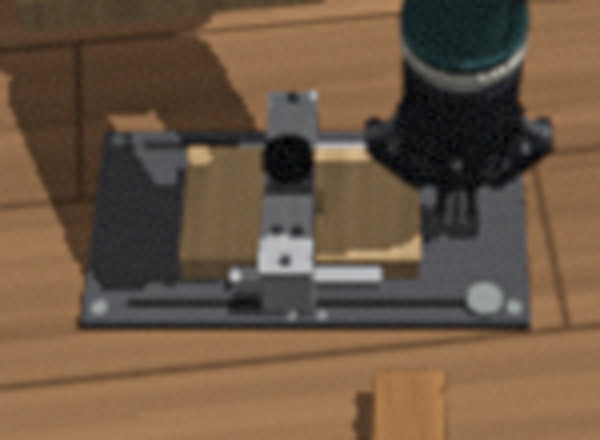

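The finger stands just beyond the blank's +y end, clear of the washer. I'll approach and push.

```bash
python3 -m pendant '[[[0.003,0.0012,0],[0,0,0],0],[[0,0.0012,0],[0,0,0],0],[[0,0.0012,0],[0,0,0],0],[[0,0.0012,0],[0,0,0],0],[[0,0.0012,0],[0,0,0],0]]'; python3 -c "from h import *;rep()"; python3 -m pendant '[[[0,0.001,0],[0,0,0],0],[[0,0.001,0],[0,0,0],0],[[0,0.001,0],[0,0,0],0],[[0,0.001,0],[0,0,0],0],[[0,0.001,0],[0,0,0],0]]'; python3 -c "from h import *;rep()"
```

```text
t: 4.4
tcp_pos: [0.6003, 0.0256, 0.0254]
orientation: [-3.136, 0.186, -0.003]
ft_force: [0.6, -1.2, -0.2]
gripper_width: 0.0003
finger_force: 0.0
t 4.4 jig x,y,z mm [ 3.77 97.77 25.35] rv [-3.136e+00  1.860e-01 -3.000e-03] F jig [ 0.69 -1.1  -0.21]
t: 4.9
tcp_pos: [0.5991, 0.0208, 0.0242]
orientation: [-3.136, 0.186, 0.0]
ft_force: [0.9, 1.1, -0.0]
gripper_width: 0.0001
finger_force: 0.4
t 4.9 jig x,y,z mm [ 3.14 92.81 24.23] rv [-3.136  0.186  0.   ] F jig [ 0.75  1.19 -0.02]
```

```bash
python3 -m pendant '[[[0,0.001,0],[0,0,0],0],[[0,0.001,0],[0,0,0],0],[[0,0.001,0],[0,0,0],0],[[0,0.001,0],[0,0,0],0],[[0,0.001,0],[0,0,0],0]]'; python3 -c "from h import *;rep()"; python3 -m pendant '[[[0,0.001,0],[0,0,0],0],[[0,0.001,0],[0,0,0],0],[[0,0.001,0],[0,0,0],0],[[0,0.001,0],[0,0,0],0],[[0,0,0],[0,0,0],0]]'
python3 - <<'E'
from h import *
rep()
E
```

```text
t: 5.4
tcp_pos: [0.5985, 0.0159, 0.0243]
orientation: [-3.136, 0.186, 0.0]
ft_force: [-0.1, 1.0, -1.0]
gripper_width: 0.0002
finger_force: 0.7
t 5.4 jig x,y,z mm [ 3.13 87.85 24.26] rv [-3.136  0.186  0.   ] F jig [-0.17  0.97 -1.  ]
t: 5.9
tcp_pos: [0.598, 0.0117, 0.0243]
orientation: [3.136, -0.186, -0.0]
ft_force: [0.6, 1.1, 0.2]
gripper_width: -0.0003
finger_force: 0.3
t 5.9 jig x,y,z mm [ 3.14 83.69 24.3 ] rv [ 3.136 -0.186 -0.   ] F jig [0.49 1.15 0.16]
```

```bash
cat >> h.py <<'E'
def look(c="scene"):
    p=read_camera(c)
    R=cv2.Rodrigues(np.array(p["rvec"],float))[0];t=np.array(p["tvec"],float).ravel();K=np.array(p["camera_matrix"])
    v,u=np.mgrid[:400,:640];z=p["z_map"]
    P=((np.stack([u,v,np.ones_like(u)],-1)@np.linalg.inv(K).T*z[...,None])-t)@R
    hsv=cv2.cvtColor(p["frame"],cv2.COLOR_BGR2HSV);D=P[...,:2]-B0;x=D@JX*1e3;y=D@JY*1e3
    near=(abs(x)<50)&(abs(y)<115)&(z>0)
    w=near&(abs(P[...,2]-.036)<.006)&(hsv[...,1]>60)
    print(c,"wood y",np.round(np.percentile(y[w],[0,1,99,100]),1),"knob/bridge y",np.round([np.median(y[near&(abs(P[...,2]-.064)<.006)]),np.median(y[near&(P[...,2]>.08)&(abs(y)<35)])],1),"knob z",np.median(P[...,2][near&(P[...,2]>.07)&(abs(y)<35)&(P[...,2]<.1)]))
    return p
E
python3 -c "
from h import *
look();look('top')"
```

```text
scene wood y [-88.9 -87.7  70.5  73.3] knob/bridge y [-3.7 27. ] knob z 0.08976470390470485
top wood y [-88.9 -87.9  68.   70.8] knob/bridge y [-13.   26.6] knob z 0.0918582247579803
```

The blank has slid about 9 mm and is now near the predicted centre. I'll push on to feel the first wall.

```bash
python3 -m pendant '[[[0,0.0012,0],[0,0,0],0],[[0,0.0012,0],[0,0,0],0],[[0,0.0012,0],[0,0,0],0],[[0,0.0012,0],[0,0,0],0],[[0,0.0012,0],[0,0,0],0]]'; python3 -c "from h import *;rep()"; python3 -m pendant '[[[0,0.0004,0],[0,0,0],0],[[0,0.0004,0],[0,0,0],0],[[0,0.0004,0],[0,0,0],0],[[0,0.0004,0],[0,0,0],0],[[0,0,0],[0,0,0],0]]'; python3 -c "from h import *;rep()"
```

```text
t: 6.5
tcp_pos: [0.5974, 0.0059, 0.0243]
orientation: [-3.136, 0.186, -0.0]
ft_force: [-0.2, 1.6, 0.1]
gripper_width: 0.0002
finger_force: 0.8
t 6.5 jig x,y,z mm [ 3.23 77.83 24.34] rv [-3.136  0.186 -0.   ] F jig [-0.37  1.54  0.11]
t: 7.0
tcp_pos: [0.5972, 0.0043, 0.0243]
orientation: [-3.136, 0.186, 0.0]
ft_force: [0.3, 1.9, -0.7]
gripper_width: -0.0
finger_force: 0.8
t 7.0 jig x,y,z mm [ 3.2  76.24 24.33] rv [-3.136  0.186  0.   ] F jig [ 0.09  1.92 -0.66]
```

```bash
python3 -m pendant '[[[0,0.0003,0],[0,0,0],0],[[0,0.0003,0],[0,0,0],0],[[0,0.0003,0],[0,0,0],0],[[0,0,0],[0,0,0],0],[[0,0,0],[0,0,0],0]]'; python3 -c "from h import *;rep()"; python3 -m pendant '[[[0,0.0003,0],[0,0,0],0],[[0,0.0003,0],[0,0,0],0],[[0,0,0],[0,0,0],0],[[0,0,0],[0,0,0],0],[[0,0,0],[0,0,0],0]]'; python3 -c "from h import *;rep()"
```

```text
t: 7.5
tcp_pos: [0.5971, 0.0034, 0.0243]
orientation: [-3.136, 0.186, 0.0]
ft_force: [0.4, 2.2, 0.9]
gripper_width: 0.0001
finger_force: 0.8
t 7.5 jig x,y,z mm [ 3.19 75.35 24.32] rv [-3.136  0.186  0.   ] F jig [0.13 2.25 0.9 ]
t: 8.0
tcp_pos: [0.597, 0.0028, 0.0243]
orientation: [-3.136, 0.186, 0.0]
ft_force: [0.8, 2.0, -0.0]
gripper_width: 0.0001
finger_force: 0.8
t 8.0 jig x,y,z mm [ 3.18 74.74 24.29] rv [-3.136  0.186  0.   ] F jig [ 0.6   2.13 -0.02]
```

```bash
python3 -m pendant '[[[0,0.0003,0],[0,0,0],0],[[0,0.0003,0],[0,0,0],0],[[0,0,0],[0,0,0],0],[[0,0,0],[0,0,0],0],[[0,0,0],[0,0,0],0]]'; python3 -c "from h import *;rep()"; python3 -m pendant '[[[0,0.0003,0],[0,0,0],0],[[0,0.0003,0],[0,0,0],0],[[0,0,0],[0,0,0],0],[[0,0,0],[0,0,0],0],[[0,0,0],[0,0,0],0]]'; python3 -c "from h import *;rep()"
```

```text
t: 8.5
tcp_pos: [0.597, 0.0023, 0.0243]
orientation: [-3.136, 0.186, 0.0]
ft_force: [0.5, 1.0, 0.3]
gripper_width: 0.0
finger_force: 0.9
t 8.5 jig x,y,z mm [ 3.21 74.17 24.32] rv [-3.136  0.186  0.   ] F jig [0.34 1.09 0.25]
t: 9.0
tcp_pos: [0.5969, 0.0019, 0.0243]
orientation: [-3.136, 0.186, -0.0]
ft_force: [0.6, 3.8, 0.0]
gripper_width: -0.0002
finger_force: 1.8
t 9.0 jig x,y,z mm [ 3.21 73.76 24.34] rv [-3.136  0.186 -0.   ] F jig [0.15 3.83 0.01]
```

```bash
python3 -m pendant '[[[0,0.0003,0],[0,0,0],0],[[0,0.0003,0],[0,0,0],0],[[0,0,0],[0,0,0],0],[[0,0,0],[0,0,0],0],[[0,0,0],[0,0,0],0]]'; python3 -c "
from h import *
rep();look()"
```

```text
t: 9.5
tcp_pos: [0.5968, 0.0014, 0.0243]
orientation: [-3.136, 0.186, 0.0]
ft_force: [0.4, 5.5, 0.1]
gripper_width: -0.0001
finger_force: 2.6
t 9.5 jig x,y,z mm [ 3.16 73.29 24.31] rv [-3.136  0.186  0.   ] F jig [-0.29  5.54  0.09]
scene wood y [-99.3 -98.   59.8  62.5] knob/bridge y [-3.5 21. ] knob z 0.08970979538793322
```

The wall is felt at TCP y of about 74.0 (blank centre about -18.6, so centred is about -7.6). That agrees with the bridge as seen. Now I'll go over to the other end.

```bash
python3 -m pendant '[[[-0.003,-0.005,0],[0,0,0],0],[[0,0,-0.035],[0,0,0],0],[[0,0,-0.04],[0,0,0],0],[[0,0,-0.04],[0,0,0],0],[[0,0,0],[0,0,0],0]]'
python3 -m pendant '[[[0,0.04,0],[0,0,0],0],[[0,0.045,0],[0,0,0],0],[[0,0.045,0],[0,0,0],0],[[0,0.045,0],[0,0,0],0],[[0,0.024,0],[0,0,0],0]]'
python3 -m pendant '[[[0,0,0],[0,0,0],0],[[0,0,0.035],[0,0,0],0],[[0,0,0.04],[0,0,0],0],[[0,0,0.04],[0,0,0],0],[[0,0,0],[0,0,0],0]]';  python3 -c "
from h import *
rep();look();rep()"
```

```text
t: 10.05
tcp_pos: [0.5983, 0.0056, 0.145]
orientation: [3.135, -0.186, 0.016]
ft_force: [0.9, 0.4, 0.4]
gripper_width: 0.0003
finger_force: 0.0
t: 10.55
tcp_pos: [0.5696, -0.1948, 0.1385]
orientation: [3.134, -0.189, -0.002]
ft_force: [0.9, -0.3, -0.1]
gripper_width: 0.0002
finger_force: 0.0
t: 11.05
tcp_pos: [0.566, -0.1882, 0.019]
orientation: [-3.132, 0.185, 0.017]
ft_force: [-1.4, -0.1, -0.9]
gripper_width: -0.0002
finger_force: 0.0
t 11.05 jig x,y,z mm [  -5.01 -118.65   19.01] rv [-3.132  0.185  0.017] F jig [-1.35 -0.22 -0.87]
scene wood y [-105.9  -97.    59.8   59.9] knob/bridge y [-8.3 -8.2] knob z 0.08966020029884642
t 11.1 jig x,y,z mm [  -2.92 -119.32   21.7 ] rv [-3.133  0.185  0.011] F jig [-0.21  0.47  1.2 ]
```

```bash
python3 -m pendant '[[[0.001,-0.0015,0],[0,0,0],0],[[0,-0.0015,0],[0,0,0],0],[[0,-0.0015,0],[0,0,0],0],[[0,-0.0015,0],[0,0,0],0],[[0,-0.001,0],[0,0,0],0]]'; python3 -c "from h import *;rep()"; python3 -m pendant '[[[0,-0.0005,0],[0,0,0],0],[[0,-0.0005,0],[0,0,0],0],[[0,-0.0005,0],[0,0,0],0],[[0,0,0],[0,0,0],0],[[0,0,0],[0,0,0],0]]'; python3 -c "from h import *;rep()"; python3 -m pendant '[[[0,-0.0012,0],[0,0,0],0],[[0,-0.0012,0],[0,0,0],0],[[0,-0.0012,0],[0,0,0],0],[[0,-0.0012,0],[0,0,0],0],[[0,-0.0012,0],[0,0,0],0]]'; python3 -c "from h import *;rep()"
```

```text
t: 11.6
tcp_pos: [0.5732, -0.1843, 0.0252]
orientation: [3.136, -0.186, 0.002]
ft_force: [0.0, 0.5, 0.2]
gripper_width: 0.0001
finger_force: 0.0
t 11.6 jig x,y,z mm [   1.68 -113.94   25.19] rv [ 3.136e+00 -1.860e-01  2.000e-03] F jig [-0.04  0.45  0.18]
t: 12.1
tcp_pos: [0.5729, -0.1831, 0.0243]
orientation: [3.136, -0.186, 0.0]
ft_force: [-0.9, -1.8, 0.9]
gripper_width: 0.0
finger_force: 0.8
t 12.1 jig x,y,z mm [   1.31 -112.77   24.33] rv [ 3.136 -0.186  0.   ] F jig [-0.72 -1.92  0.87]
t: 12.6
tcp_pos: [0.5737, -0.1769, 0.0244]
orientation: [3.136, -0.186, 0.0]
ft_force: [-0.6, -2.9, 2.1]
gripper_width: -0.0002
finger_force: 1.3
t 12.6 jig x,y,z mm [   1.31 -106.47   24.36] rv [ 3.136 -0.186  0.   ] F jig [-0.27 -2.98  2.06]
```

```bash
python3 -m pendant '[[[0,-0.0012,0],[0,0,0],0],[[0,-0.0012,0],[0,0,0],0],[[0,-0.0012,0],[0,0,0],0],[[0,-0.0012,0],[0,0,0],0],[[0,0,0],[0,0,0],0]]'; python3 -c "from h import *;rep()"; python3 -m pendant '[[[0,-0.001,0],[0,0,0],0],[[0,-0.001,0],[0,0,0],0],[[0,-0.001,0],[0,0,0],0],[[0,-0.001,0],[0,0,0],0],[[0,0,0],[0,0,0],0]]'; python3 -c "from h import *;rep()";  python3 -m pendant '[[[0,-0.0005,0],[0,0,0],0],[[0,-0.0005,0],[0,0,0],0],[[0,-0.0005,0],[0,0,0],0],[[0,0,0],[0,0,0],0],[[0,0,0],[0,0,0],0]]'; python3 -c "from h import *;rep()"
```

```text
t: 13.1
tcp_pos: [0.5743, -0.172, 0.0243]
orientation: [-3.136, 0.186, -0.0]
ft_force: [0.6, -1.5, 1.8]
gripper_width: -0.0001
finger_force: 1.1
t 13.1 jig x,y,z mm [   1.33 -101.52   24.34] rv [-3.136  0.186 -0.   ] F jig [ 0.8  -1.42  1.81]
t: 13.6
tcp_pos: [0.5748, -0.1681, 0.0244]
orientation: [-3.136, 0.186, -0.0]
ft_force: [0.4, -2.0, 1.4]
gripper_width: -0.0
finger_force: 1.3
t 13.6 jig x,y,z mm [  1.34 -97.58  24.36] rv [-3.136  0.186 -0.   ] F jig [ 0.61 -1.91  1.4 ]
t: 14.1
tcp_pos: [0.5749, -0.1667, 0.0243]
orientation: [-3.136, 0.186, -0.0]
ft_force: [1.2, -4.8, 1.4]
gripper_width: 0.0001
finger_force: 1.6
t 14.1 jig x,y,z mm [  1.32 -96.22  24.32] rv [-3.136  0.186 -0.   ] F jig [ 1.75 -4.64  1.44]
```

```bash
python3 -m pendant '[[[0,0,0],[0,0,0],0],[[0,-0.0002,0],[0,0,0],0],[[0,0,0],[0,0,0],0],[[0,0,0],[0,0,0],0],[[0,0,0],[0,0,0],0]]'; python3 -c "
from h import *
rep();look();look('top');rep()"
```

```text
t: 14.6
tcp_pos: [0.5749, -0.1666, 0.0243]
orientation: [3.136, -0.186, 0.0]
ft_force: [-0.3, -2.6, 2.1]
gripper_width: 0.0
finger_force: 1.8
t 14.6 jig x,y,z mm [  1.33 -96.08  24.32] rv [ 3.136 -0.186  0.   ] F jig [ 0.02 -2.59  2.14]
scene wood y [-84.2 -81.2  76.2  76.6] knob/bridge y [ -8.6 -26.5] knob z 0.08978105596002062
top wood y [-60.7 -54.   77.1  78. ] knob/bridge y [ -6.6 -26.4] knob z 0.09183075147058448
t 14.7 jig x,y,z mm [  1.32 -96.05  24.31] rv [-3.136  0.186 -0.   ] F jig [ 1.43 -3.57  1.86]
```

```bash
python3 -m pendant '[[[0,-0.0005,0],[0,0,0],0],[[0,-0.0005,0],[0,0,0],0],[[0,-0.0005,0],[0,0,0],0],[[0,0,0],[0,0,0],0],[[0,0,0],[0,0,0],0]]'; python3 -c "from h import *;rep()"; python3 -m pendant '[[[0,-0.0005,0],[0,0,0],0],[[0,-0.0003,0],[0,0,0],0],[[0,-0.0002,0],[0,0,0],0],[[0,0,0],[0,0,0],0],[[0,0,0],[0,0,0],0]]'; python3 -c "from h import *;rep()"
```

```text
t: 15.2
tcp_pos: [0.5751, -0.1649, 0.0243]
orientation: [-3.136, 0.186, -0.0]
ft_force: [1.1, -2.9, 2.3]
gripper_width: -0.0002
finger_force: 1.7
t 15.2 jig x,y,z mm [  1.3  -94.44  24.34] rv [-3.136  0.186 -0.   ] F jig [ 1.4  -2.71  2.31]
t: 15.7
tcp_pos: [0.5752, -0.164, 0.0243]
orientation: [-3.136, 0.186, -0.0]
ft_force: [0.8, -3.9, 2.0]
gripper_width: -0.0002
finger_force: 1.9
t 15.7 jig x,y,z mm [  1.28 -93.54  24.32] rv [-3.136  0.186 -0.   ] F jig [ 1.26 -3.81  2.02]
```

```bash
python3 -m pendant '[[[0,-0.0003,0],[0,0,0],0],[[0,-0.0003,0],[0,0,0],0],[[0,0,0],[0,0,0],0],[[0,0,0],[0,0,0],0],[[0,0,0],[0,0,0],0]]'; python3 -c "from h import *;rep()"; python3 -m pendant '[[[0,-0.0003,0],[0,0,0],0],[[0,-0.0003,0],[0,0,0],0],[[0,0,0],[0,0,0],0],[[0,0,0],[0,0,0],0],[[0,0,0],[0,0,0],0]]'; python3 -c "from h import *;rep()"
```

```text
t: 16.2
tcp_pos: [0.5753, -0.1634, 0.0243]
orientation: [-3.136, 0.186, -0.0]
ft_force: [1.9, -4.8, 2.2]
gripper_width: -0.0001
finger_force: 2.0
t 16.2 jig x,y,z mm [  1.27 -92.9   24.3 ] rv [-3.136  0.186 -0.   ] F jig [ 2.43 -4.53  2.21]
t: 16.7
tcp_pos: [0.5753, -0.1628, 0.0243]
orientation: [-3.136, 0.186, -0.0]
ft_force: [1.4, -3.8, 1.9]
gripper_width: -0.0
finger_force: 2.1
t 16.7 jig x,y,z mm [  1.28 -92.3   24.32] rv [-3.136  0.186 -0.   ] F jig [ 1.83 -3.64  1.92]
```

```bash
python3 -m pendant '[[[0,-0.0003,0],[0,0,0],0],[[0,-0.0003,0],[0,0,0],0],[[0,0,0],[0,0,0],0],[[0,0,0],[0,0,0],0],[[0,0,0],[0,0,0],0]]'; python3 -c "from h import *;rep()"; python3 -m pendant '[[[0,-0.0003,0],[0,0,0],0],[[0,-0.0003,0],[0,0,0],0],[[0,0,0],[0,0,0],0],[[0,0,0],[0,0,0],0],[[0,0,0],[0,0,0],0]]'; python3 -c "from h import *;rep()"
```

```text
t: 17.2
tcp_pos: [0.5754, -0.1622, 0.0243]
orientation: [-3.136, 0.186, -0.0]
ft_force: [1.7, -4.3, 2.2]
gripper_width: -0.0
finger_force: 2.1
t 17.2 jig x,y,z mm [  1.28 -91.71  24.31] rv [-3.136  0.186 -0.   ] F jig [ 2.22 -4.1   2.21]
t: 17.7
tcp_pos: [0.5755, -0.1616, 0.0243]
orientation: [-3.136, 0.186, -0.0]
ft_force: [0.9, -5.4, 2.1]
gripper_width: 0.0002
finger_force: 2.2
t 17.7 jig x,y,z mm [  1.28 -91.12  24.33] rv [-3.136  0.186 -0.   ] F jig [ 1.56 -5.26  2.1 ]
```

```bash
python3 -m pendant '[[[0,-0.0003,0],[0,0,0],0],[[0,-0.0003,0],[0,0,0],0],[[0,0,0],[0,0,0],0],[[0,0,0],[0,0,0],0],[[0,0,0],[0,0,0],0]]'; python3 -c "from h import *;rep()"
```

```text
t: 18.2
tcp_pos: [0.5755, -0.161, 0.0243]
orientation: [-3.136, 0.186, -0.0]
ft_force: [2.1, -4.8, 2.0]
gripper_width: 0.0003
finger_force: 2.2
t 18.2 jig x,y,z mm [  1.24 -90.52  24.32] rv [-3.136  0.186 -0.   ] F jig [ 2.68 -4.47  1.99]
```

```bash
python3 -m pendant '[[[0,-0.0003,0],[0,0,0],0],[[0,-0.0003,0],[0,0,0],0],[[0,0,0],[0,0,0],0],[[0,0,0],[0,0,0],0],[[0,0,0],[0,0,0],0]]'
python3 - <<'E'
from h import *
rep();p=look();q=look('top')
a=cv2.resize(p["frame"][200:290,235:375],(790,508),interpolation=cv2.INTER_CUBIC);cv2.imwrite("pics/s4.png",a)
E
```

```text
t: 18.7
tcp_pos: [0.5756, -0.1607, 0.0243]
orientation: [3.136, -0.186, 0.0]
ft_force: [1.7, -5.4, 2.0]
gripper_width: 0.0001
finger_force: 2.7
t 18.7 jig x,y,z mm [  1.28 -90.16  24.33] rv [ 3.136 -0.186  0.   ] F jig [ 2.33 -5.17  2.05]
scene wood y [-78.6 -74.7  81.9  83.9] knob/bridge y [ -9.  -23.9] knob z 0.0895459080761904
top wood y [-51.7 -46.   83.2  83.9] knob/bridge y [ -6.5 -23.8] knob z 0.09236416002214759
```

View pics/s4.png

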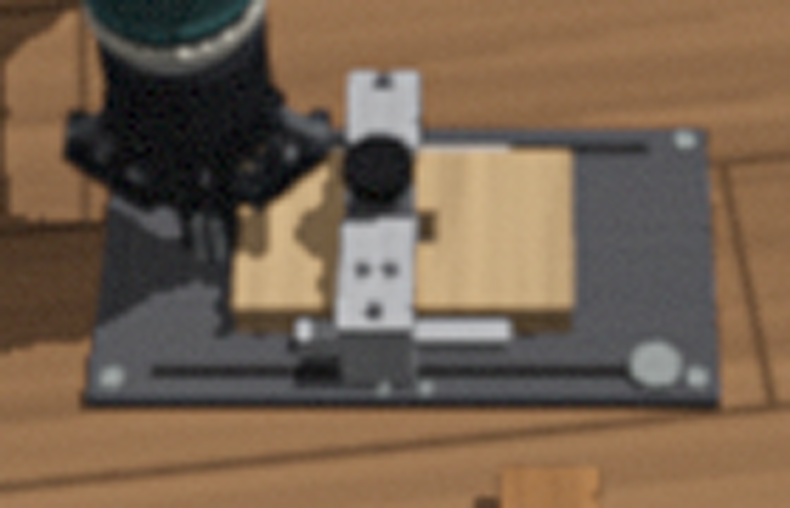

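The blank has nearly reached the other wall: the slot end shows at (428,225) on the +y side of the bridge. The force is starting to rise, so one more small step should confirm it.

```bash
python3 -m pendant '[[[0,-0.0003,0],[0,0,0],0],[[0,-0.0003,0],[0,0,0],0],[[0,0,0],[0,0,0],0],[[0,0,0],[0,0,0],0],[[0,0,0],[0,0,0],0]]'; python3 -c "
from h import *
rep()"
```

```text
t: 19.3
tcp_pos: [0.5756, -0.1604, 0.0243]
orientation: [3.135, -0.186, 0.0]
ft_force: [-0.2, -5.7, 2.6]
gripper_width: 0.0003
finger_force: 3.3
t 19.3 jig x,y,z mm [  1.28 -89.86  24.33] rv [ 3.135 -0.186  0.   ] F jig [ 0.5  -5.71  2.6 ]
```

Wall B is felt at TCP y = -90.4. From the +y side, centred means TCP y = 74.0 + 11 = 85.0. I'll cross over and push back to there.

```bash
python3 -m pendant '[[[0,0.005,0],[0,0,0],0],[[0,0,-0.035],[0,0,0],0],[[0,0,-0.04],[0,0,0],0],[[0,0,-0.04],[0,0,0],0],[[0,0,0],[0,0,0],0]]'
python3 -m pendant '[[[0,-0.04,0],[0,0,0],0],[[0,-0.045,0],[0,0,0],0],[[0,-0.045,0],[0,0,0],0],[[0,-0.045,0],[0,0,0],0],[[0,-0.025,0],[0,0,0],0]]'
python3 -m pendant '[[[0,0,0],[0,0,0],0],[[0,0,0.035],[0,0,0],0],[[0,0,0.04],[0,0,0],0],[[0,0,0.04],[0,0,0],0],[[0,0,0],[0,0,0],0]]'
python3 -m pendant '[[[0.002,0,0],[0,0,0],0],[[0,0,0],[0,0,0],0],[[0,0,0],[0,0,0],0],[[0,0,0],[0,0,0],0],[[0,0,0],[0,0,0],0]]';  python3 -c "
from h import *
rep();look()"
```

```text
t: 19.8
tcp_pos: [0.5773, -0.165, 0.144]
orientation: [3.135, -0.186, 0.01]
ft_force: [0.1, -0.3, -0.3]
gripper_width: 0.0005
finger_force: 0.0
t: 20.3
tcp_pos: [0.5963, 0.0377, 0.1376]
orientation: [-3.134, 0.183, 0.008]
ft_force: [0.3, 0.4, 0.5]
gripper_width: 0.0001
finger_force: 0.0
t: 20.8
tcp_pos: [0.5923, 0.0335, 0.0186]
orientation: [-3.136, 0.187, 0.021]
ft_force: [-0.8, 0.4, 0.2]
gripper_width: 0.0001
finger_force: 0.0
t: 21.3
tcp_pos: [0.6014, 0.0335, 0.0255]
orientation: [-3.136, 0.186, -0.003]
ft_force: [0.6, -0.2, 0.5]
gripper_width: -0.0001
finger_force: 0.0
t 21.3 jig x,y,z mm [  3.89 105.74  25.52] rv [-3.136e+00  1.860e-01 -3.000e-03] F jig [ 0.61 -0.13  0.54]
scene wood y [-76.2 -74.8  81.4  83.9] knob/bridge y [-3.9 -6.2] knob z 0.08999539556543176
```

```bash
python3 -m pendant '[[[0,0.0014,0],[0,0,0],0],[[0,0.0014,0],[0,0,0],0],[[0,0.0014,0],[0,0,0],0],[[0,0.0014,0],[0,0,0],0],[[0,0.0014,0],[0,0,0],0]]'; python3 -m pendant '[[[0,0.0012,0],[0,0,0],0],[[0,0.0012,0],[0,0,0],0],[[0,0.0012,0],[0,0,0],0],[[0,0.0012,0],[0,0,0],0],[[0,0.0012,0],[0,0,0],0]]';python3 -m pendant '[[[0,0.0012,0],[0,0,0],0],[[0,0.0012,0],[0,0,0],0],[[0,0.0012,0],[0,0,0],0],[[0,0.001,0],[0,0,0],0],[[0,0,0],[0,0,0],0]]'; python3 -c "
from h import *
rep()"
```

```text
t: 21.85
tcp_pos: [0.5998, 0.0265, 0.0242]
orientation: [-3.136, 0.186, 0.0]
ft_force: [0.3, 0.5, 0.1]
gripper_width: 0.0
finger_force: 0.0
t: 22.35
tcp_pos: [0.5991, 0.0207, 0.0243]
orientation: [-3.136, 0.186, 0.0]
ft_force: [-0.5, 2.4, -0.2]
gripper_width: -0.0002
finger_force: 0.8
t: 22.85
tcp_pos: [0.5986, 0.0158, 0.0243]
orientation: [3.136, -0.186, -0.0]
ft_force: [0.3, 0.3, -0.4]
gripper_width: -0.0001
finger_force: 0.4
t 22.85 jig x,y,z mm [ 3.21 87.84 24.31] rv [ 3.136 -0.186 -0.   ] F jig [ 0.26  0.34 -0.43]
```

```bash
python3 -m pendant '[[[0,0.0008,0],[0,0,0],0],[[0,0.0008,0],[0,0,0],0],[[0,0.0008,0],[0,0,0],0],[[0,0.0004,0],[0,0,0],0],[[0,0,0],[0,0,0],0]]';  python3 -c "
from h import *
rep();look();look('top')"
```

```text
t: 23.35
tcp_pos: [0.5982, 0.0132, 0.0243]
orientation: [-3.136, 0.186, 0.0]
ft_force: [-0.1, 1.2, 0.4]
gripper_width: 0.0003
finger_force: 0.5
t 23.35 jig x,y,z mm [ 3.16 85.19 24.29] rv [-3.136  0.186  0.   ] F jig [-0.25  1.15  0.38]
scene wood y [-87.4 -86.4  70.6  73.4] knob/bridge y [-3.8 27.1] knob z 0.09011043060185697
top wood y [-87.3 -86.5  69.9  72.4] knob/bridge y [-11.7  27.1] knob z 0.09188419271222811
```

The blank's centre is now about -7.7 and the bridge is about -7.7. I'll go above the knob.

```bash
python3 -m pendant '[[[0,-0.005,0],[0,0,0],0],[[0,0,-0.03],[0,0,0],0],[[0,0,-0.04],[0,0,0],0],[[0,0,-0.03],[0,0,0],0],[[0,0,0],[0,0,0],0]]'
python3 -m pendant '[[[-0.003,0.02,0],[0,0,0],0],[[0,0.03,0],[0,0,0],0],[[0,0.03,0],[0,0,0],0],[[0,0.018,0],[0,0,0],0],[[0,0,0],[0,0,0],0]]'
python3 -m pendant '[[[0,0,0.01],[0,0,0],0],[[0,0,0.007],[0,0,0],0],[[0,0,0.007],[0,0,0],0],[[0,0,0.004],[0,0,0],0],[[0,0,0],[0,0,0],0]]';  python3 - <<'E'
from h import *
rep();p=look();q=look('top')
a=cv2.resize(p["frame"][200:290,235:375],(790,508),interpolation=cv2.INTER_CUBIC);cv2.imwrite("pics/s5.png",a)
E
```

```text
t: 23.95
tcp_pos: [0.6024, 0.0182, 0.129]
orientation: [3.136, -0.186, 0.014]
ft_force: [0.7, -0.4, -0.2]
gripper_width: -0.0001
finger_force: 0.0
t: 24.45
tcp_pos: [0.5837, -0.0807, 0.1236]
orientation: [3.135, -0.19, -0.002]
ft_force: [0.5, 0.2, 0.0]
gripper_width: -0.0003
finger_force: 0.0
t: 24.95
tcp_pos: [0.5837, -0.078, 0.0953]
orientation: [-3.136, 0.185, 0.003]
ft_force: [0.9, -1.0, 0.2]
gripper_width: 0.0
finger_force: 0.0
t 24.95 jig x,y,z mm [-0.49 -7.08 95.27] rv [-3.136e+00  1.850e-01  3.000e-03] F jig [ 0.99 -0.87  0.21]
scene wood y [-87.5 -86.3  70.7  71.1] knob/bridge y [-5.7 -0.7] knob z 0.08855757059616416
top wood y [-87.2 -86.6  46.8  49.5] knob/bridge y [-6.4  0.9] knob z 0.09066596161304273
```

View pics/s5.png

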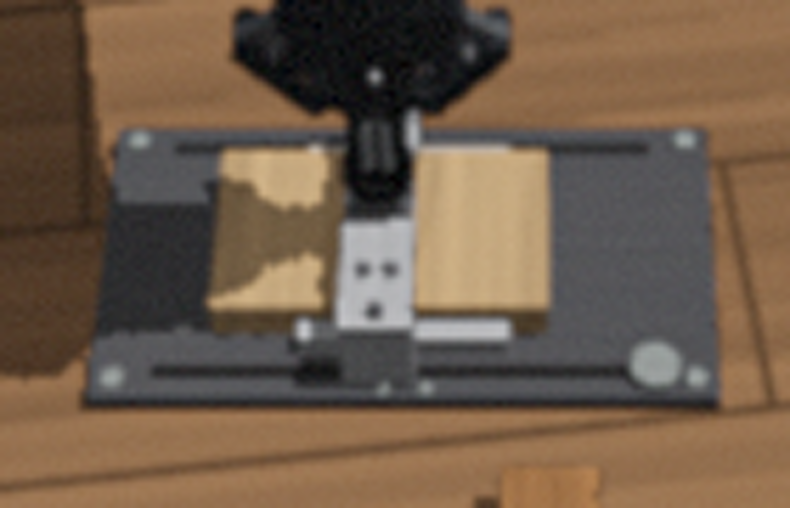

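The fingers stand centred above the knob (378,185), with the blank even on both sides of the bridge. I'll press gently.

```bash
python3 -m pendant '[[[0,0,0.001],[0,0,0],0],[[0,0,0.001],[0,0,0],0],[[0,0,0.001],[0,0,0],0],[[0,0,0.001],[0,0,0],0],[[0,0,0],[0,0,0],0]]'; python3 -c "
from h import *
rep()";python3 -m pendant '[[[0,0,0.0005],[0,0,0],0],[[0,0,0.0005],[0,0,0],0],[[0,0,0.0005],[0,0,0],0],[[0,0,0.0005],[0,0,0],0],[[0,0,0],[0,0,0],0]]'; python3 -c "
from h import *
rep()"
```

```text
t: 25.55
tcp_pos: [0.5842, -0.0787, 0.0922]
orientation: [-3.136, 0.186, 0.0]
ft_force: [0.2, 0.2, 0.4]
gripper_width: 0.0002
finger_force: 0.0
t 25.55 jig x,y,z mm [ 0.1  -7.74 92.21] rv [-3.136  0.186  0.   ] F jig [0.12 0.22 0.43]
t: 26.05
tcp_pos: [0.5843, -0.0787, 0.0905]
orientation: [-3.136, 0.186, -0.0]
ft_force: [-0.5, -0.2, 1.9]
gripper_width: -0.0002
finger_force: 1.3
t 26.05 jig x,y,z mm [ 0.25 -7.72 90.47] rv [-3.136  0.186 -0.   ] F jig [-0.43 -0.24  1.95]
```

```bash
python3 -m pendant '[[[0,0,0.0004],[0,0,0],0],[[0,0,0.0004],[0,0,0],0],[[0,0,0.0004],[0,0,0],0],[[0,0,0.0003],[0,0,0],0],[[0,0,0],[0,0,0],0]]'; python3 -c "
from h import *
rep()";python3 -m pendant '[[[0,0,0.0004],[0,0,0],0],[[0,0,0.0003],[0,0,0],0],[[0,0,0],[0,0,0],0],[[0,0,0],[0,0,0],0],[[0,0,0],[0,0,0],0]]'; python3 -c "
from h import *
rep()"
```

```text
t: 26.55
tcp_pos: [0.5843, -0.0787, 0.0888]
orientation: [-3.136, 0.186, -0.0]
ft_force: [-1.0, 0.2, 1.9]
gripper_width: 0.0001
finger_force: 1.3
t 26.55 jig x,y,z mm [ 0.25 -7.69 88.76] rv [-3.136  0.186 -0.   ] F jig [-1.01  0.03  1.9 ]
t: 27.05
tcp_pos: [0.5843, -0.0787, 0.0881]
orientation: [-3.136, 0.186, 0.0]
ft_force: [-0.0, -0.2, 3.0]
gripper_width: 0.0003
finger_force: 1.1
t 27.05 jig x,y,z mm [ 0.23 -7.7  88.05] rv [-3.136  0.186  0.   ] F jig [ 0.02 -0.24  2.99]
```

```bash
python3 -m pendant '[[[0,0,0.0003],[0,0,0],0],[[0,0,0.0003],[0,0,0],0],[[0,0,0],[0,0,0],0],[[0,0,0],[0,0,0],0],[[0,0,0],[0,0,0],0]]'; python3 -c "
from h import *
rep()"
```

```text
t: 27.55
tcp_pos: [0.5843, -0.0787, 0.0875]
orientation: [-3.136, 0.186, -0.0]
ft_force: [0.1, -0.8, 2.4]
gripper_width: -0.0002
finger_force: 1.3
t 27.55 jig x,y,z mm [ 0.25 -7.74 87.51] rv [-3.136  0.186 -0.   ] F jig [ 0.24 -0.83  2.39]
```

```bash
python3 -m pendant '[[[0,0,0.0003],[0,0,0],0],[[0,0,0.0003],[0,0,0],0],[[0,0,0],[0,0,0],0],[[0,0,0],[0,0,0],0],[[0,0,0],[0,0,0],0]]'; python3 -c "
from h import *
rep()"
```

```text
t: 28.05
tcp_pos: [0.5843, -0.0787, 0.0869]
orientation: [-3.136, 0.186, 0.0]
ft_force: [0.7, -0.7, 2.5]
gripper_width: -0.0002
finger_force: 1.2
t 28.05 jig x,y,z mm [ 0.21 -7.71 86.88] rv [-3.136  0.186  0.   ] F jig [ 0.78 -0.6   2.48]
```

```bash
python3 -m pendant '[[[0,0,0.0003],[0,0,0],0],[[0,0,0.0003],[0,0,0],0],[[0,0,0],[0,0,0],0],[[0,0,0],[0,0,0],0],[[0,0,0],[0,0,0],0]]'; python3 -c "
from h import *
rep()"
```

```text
t: 28.55
tcp_pos: [0.5843, -0.0787, 0.0863]
orientation: [-3.136, 0.186, -0.0]
ft_force: [0.2, 0.0, 2.5]
gripper_width: -0.0004
finger_force: 1.2
t 28.55 jig x,y,z mm [ 0.23 -7.7  86.29] rv [-3.136  0.186 -0.   ] F jig [0.17 0.04 2.51]
```

There is no resistance past the 3 mm gap, so the shoulder is in. I'll continue down.

```bash
python3 -m pendant '[[[0,0,0.0006],[0,0,0],0],[[0,0,0.0006],[0,0,0],0],[[0,0,0.0006],[0,0,0],0],[[0,0,0.0006],[0,0,0],0],[[0,0,0],[0,0,0],0]]'; python3 -c "
from h import *
rep()"; python3 -m pendant '[[[0,0,0.001],[0,0,0],0],[[0,0,0.001],[0,0,0],0],[[0,0,0.001],[0,0,0],0],[[0,0,0.001],[0,0,0],0],[[0,0,0],[0,0,0],0]]'; python3 -c "
from h import *
rep()"
```

```text
t: 29.05
tcp_pos: [0.5843, -0.0787, 0.0838]
orientation: [-3.136, 0.186, 0.0]
ft_force: [0.5, -1.1, 1.5]
gripper_width: -0.0
finger_force: 1.0
t 29.05 jig x,y,z mm [ 0.22 -7.73 83.79] rv [-3.136  0.186  0.   ] F jig [ 0.61 -1.01  1.53]
t: 29.55
tcp_pos: [0.5843, -0.0787, 0.0797]
orientation: [-3.136, 0.186, 0.0]
ft_force: [0.1, -0.5, 1.9]
gripper_width: -0.0
finger_force: 0.6
t 29.55 jig x,y,z mm [ 0.22 -7.74 79.7 ] rv [-3.136  0.186  0.   ] F jig [ 0.14 -0.47  1.86]
```

```bash
python3 -m pendant '[[[0,0,0.0006],[0,0,0],0],[[0,0,0.0006],[0,0,0],0],[[0,0,0.0006],[0,0,0],0],[[0,0,0.0006],[0,0,0],0],[[0,0,0],[0,0,0],0]]'; python3 -c "
from h import *
rep()"; python3 -m pendant '[[[0,0,0.0004],[0,0,0],0],[[0,0,0.0004],[0,0,0],0],[[0,0,0.0002],[0,0,0],0],[[0,0,0],[0,0,0],0],[[0,0,0],[0,0,0],0]]'; python3 -c "
from h import *
rep()"
```

```text
t: 30.05
tcp_pos: [0.5843, -0.0787, 0.0774]
orientation: [-3.136, 0.186, 0.0]
ft_force: [0.6, -0.6, 2.6]
gripper_width: -0.0
finger_force: 1.0
t 30.05 jig x,y,z mm [ 0.22 -7.76 77.41] rv [-3.136  0.186  0.   ] F jig [ 0.65 -0.55  2.64]
t: 30.55
tcp_pos: [0.5843, -0.0787, 0.0765]
orientation: [-3.136, 0.186, 0.0]
ft_force: [0.4, 0.3, 2.7]
gripper_width: 0.0001
finger_force: 1.2
t 30.55 jig x,y,z mm [ 0.22 -7.72 76.48] rv [-3.136  0.186  0.   ] F jig [0.31 0.37 2.68]
```

```bash
python3 -m pendant '[[[0,0,0.0004],[0,0,0],0],[[0,0,0.0003],[0,0,0],0],[[0,0,0.0003],[0,0,0],0],[[0,0,0],[0,0,0],0],[[0,0,0],[0,0,0],0]]'; python3 -c "
from h import *
rep()"
```

```text
t: 31.05
tcp_pos: [0.5843, -0.0787, 0.076]
orientation: [-3.136, 0.186, -0.0]
ft_force: [-1.2, -0.2, 6.8]
gripper_width: -0.0004
finger_force: 3.6
t 31.05 jig x,y,z mm [ 0.26 -7.75 76.  ] rv [-3.136  0.186 -0.   ] F jig [-1.21 -0.36  6.79]
```

The hard stop is reached at z = 76.0 mm. I'll lift off and check.

```bash
python3 -m pendant '[[[0,0,-0.005],[0,0,0],0],[[0,0,-0.02],[0,0,0],0],[[0,0,-0.04],[0,0,0],0],[[0,0,-0.04],[0,0,0],0],[[0,0,-0.03],[0,0,0],0]]'; python3 -m pendant '[[[0,-0.04,0],[0,0,0],0],[[0,-0.04,0],[0,0,0],0],[[0,-0.03,0],[0,0,0],0],[[0,0,0],[0,0,0],0],[[0,0,0],[0,0,0],0]]'
python3 - <<'E'
from h import *
rep();p=look();q=look('top')
E
```

```text
t: 31.55
tcp_pos: [0.5844, -0.0787, 0.2126]
orientation: [3.136, -0.186, 0.001]
ft_force: [0.3, 0.0, -1.1]
gripper_width: 0.0004
finger_force: 0.0
t: 32.05
tcp_pos: [0.5968, 0.0309, 0.2102]
orientation: [3.136, -0.183, -0.002]
ft_force: [-0.6, -0.4, 0.5]
gripper_width: 0.0002
finger_force: 0.0
t 32.05 jig x,y,z mm [ -0.37 102.59 210.17] rv [ 3.136e+00 -1.830e-01 -2.000e-03] F jig [-0.52 -0.43  0.49]
scene wood y [-87.8 -86.1  70.7  71. ] knob/bridge y [-6.4  nan] knob z 0.07471800357673065
top wood y [-87.6 -86.5  71.7  72.5] knob/bridge y [-7.  -8.4] knob z 0.07729609150856095
  return _methods._mean(a, axis=axis, dtype=dtype,
  ret = ret.dtype.type(ret / rcount)
```

The knob reads 76 mm (home) in both cameras, and the blank is in place.

```bash
python3 -c "from bench import *;print(hand_in())"
```

```text
the job is handed in; nothing more can be done
None
```

I handed the job in at about 32 s. The slot was centred by feel between its two walls, and the plunger was pressed to its hard stop with the knob top at 76 mm. The blank's centre is about 8 mm along y from where it first lay, the arm was lifted clear, and nothing touched the other things on the bench. The hand-in gave no verdict.

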